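Feel the melter's lid hinges after wash-down

ROBOT

A 6-joint arm with a two-finger parallel gripper is mounted at the origin on the work surface. World frame = base frame: x ahead of the robot, y to its left, z up, the work surface at z = 0. Lengths are in m, angles in degrees, forces in N, time in s.
With the tool pointing down it reaches from about 0.35 to 0.875 m from the base axis. Payload 4.2 kg.
Tool frame: the origin (TCP) lies between the finger pads, 19 mm behind the fingertips; this is the grasp point; z points along the fingers, y is the line along which they close (so a half turn about z gives the same grasp; the last joint's range is limited). The gripper opens to 87 mm and grips with 3 to 60 N. Pads are 19 mm wide; open, the fingers measure 117 mm over their backs; the gripper's body (75 mm by 190 mm) begins 51 mm behind the grasp point.
Start: joints at [80.478, 22.042, 0.453, 0, -68.411, -14.817], TCP at [0.258, 0.569, 0.241] pointing down, gripper open.
Joint ranges: [-179.83, 179.83], [-69.29, 118.12], [-61.27, 80.66], [-181.25, 117.63], [-171.15, -9.14], [-177.46, 177.46]. Speed limits (degrees/s): [159.86, 159.86, 180, 180, 180, 180].

INTERFACE

Orientations are given as a 3x3 rotation matrix whose columns are the frame's x, y, z axes.
In Python, from station import r gives the robot as it stands.
- The arm moves only by the shell command python3 steer.py 'ROWS'. ROWS is a JSON list of rows, 1 to 8 of them, each an object with the fields jaw (the opening from 0.0 (shut) to 1.0 (fully open)), x, y, z (the shift in shares of 40 cm (1.0 is 40 cm)), rx, ry, rz (a rotation vector in normalised numbers (1 is pi rad)); a field left out counts as zero (the opening has to be given); each row is the pose to reach, as a shift and turn from the pose commanded when the command began, along the tool's axes at that moment; what a row does not reach only later rows make up. A row lasts 1/10 s, in which the tool goes at most 0.05 m and 8.59 degrees, less where a joint would pass 70% of its speed; a pose out of reach is approached as far as the arm can. The fingers move at their own pace and stop on an object; the grip force is fixed at half the most. Time passes only in rows, so rows that do not move let the fingers close. It prints the time, the measured TCP pose, the force, the opening and the grip force at its end. A shift or turn number past 1, either way, is cut back to 1. Input that does not fit is refused with a message, and nothing moves.
- r.sense(): the state, without advancing time (a new reading comes with each control period).
- r.capture(name): name is "scene" or "top" or "wrist"; returns a dict with "pixels" (480x640x3 uint8, red, green, blue), "z_map" (480x640 float32, m along the optical axis (not along the pixel's ray), 0 where there is no reading), "K" (3x3 intrinsics, pixels), "distortion" ([k1, k2, p1, p2, k3] as OpenCV has them; the pictures are not rectified), "world_from_camera" (4x4, takes a point from camera to world coordinates). Camera axes: x right, y up, looking along -z (the intrinsics and any distortion apply to the point x, -y, -z); pixel columns grow to the right and rows downward; lengths in m; the calibration is good to about 2 mm. A picture is of the moment at which its call begins.
- r.finish_job(): hands the job in; it is judged then, once.
The state is a dict: "time_s": time; "joints": joint angles; "joint_velocities": joint speeds; "effort": joint torques, N m; "tcp_pos": TCP position; "ee_rot": TCP orientation; "wrist_force": force on the tool from outside, world axes, zero at the start; "moment": the same for the moment, N m; "gripper_width": opening from 0.0 (shut) to 1.0 (fully open); "gripper_force": force on a finger pad.
Only numpy, scipy, OpenCV 4.12 (cv2) and the standard library are available. Lean on these libraries where they do the work, as an engineer would, in place of code of your own. Each camera call takes 0.05 s, during which the arm holds its last target. There are 200 camera calls.

TASK

Put the press pad that was left on the melter lids upright on the printed sheet board. Swing both pan lids right back on to their stops, feeling each hinge as it goes: one of the two is stiff. Once both stand open, lower the free-running one fully shut and leave the stiff one standing by itself about half open (45 degrees) for the fitter; keep hold of each lid as it moves, let neither drop or fly, and leave the things on the bench where they are.

Things in the scene. Friction and masses are not known exactly. Their poses are not given: they have to be found in the camera images.
- melter: Fixed stainless table-top melter housing, 220 mm deep (x) by 370 mm wide (y), top at 130 mm; origin = centre of its underside, -x is its front with two dials standing out to 135 mm in front of the origin. Two drop-in pans sit side by side in it, at y = -86 and +86 mm of its frame, their lids hinged at the back (+x). The pans are empty.
- lid_a (a joint): Hinged stainless lid of one drop-in pan: 0 = shut, grows as it opens, 1.78 rad = on its stop, leaning back past upright (102 deg). No spring or catch. Mass 0.24 to 0.38 kg. The free lid has about 0.05 N m of hinge friction and falls shut if let go anywhere below about 55 deg; the stiff one has about 1.5 N m and stays where it is let go. Either lid may be the stiff one.
- hinge_a (a point): Fixed point on the hinge axis of lid_a, midway along it, 141 mm above the bench; the axis is its y (across the melter), -x points to the front of the melter. The lid plate is 4 mm thick, 156 mm wide, runs from 5 to 150 mm in front of the axis when shut, with its upper face 2 mm above the axis; the lids lie 16 mm apart.
- handle_a (a point): Middle of the bar of lid_a's bow handle (turns with the lid): round steel bar 12 mm thick, 100 mm long along the lid's y, on two legs, 140 mm from the hinge axis and 50 mm above it when shut (42 mm clear below). Pinched across from above it can be led along its arc with the tool pointing down or leaning back up to 20 deg, the bar turning between the pads.
- lid_b (a joint): The other lid, alike to look at, joint as lid_a. The pans may stand either way round in the melter and nothing shows which hinge is stiff. Felt at the handle bar while it moves, hinge friction takes about 0.4 N on the free lid and about 10 N on the stiff one, on top of the lid's weight (1.2 to 2.2 N at the bar when level, about nothing when upright).
- hinge_b (a point): Fixed point on the hinge axis of lid_b, midway along it, 141 mm above the bench; the axis is its y (across the melter), -x points to the front of the melter. The lid plate is 4 mm thick, 156 mm wide, runs from 5 to 150 mm in front of the axis when shut, with its upper face 2 mm above the axis; the lids lie 16 mm apart.
- handle_b (a point): Middle of the bar of lid_b's bow handle (turns with the lid): round steel bar 12 mm thick, 100 mm long along the lid's y, on two legs, 140 mm from the hinge axis and 50 mm above it when shut (42 mm clear below). Pinched across from above it can be led along its arc with the tool pointing down or leaning back up to 20 deg, the bar turning between the pads.
- press_pad: Loose hand press for transfer sheets, left lying on top of the lids (it may straddle both): white plastic block 80 x 56 mm with wooden back and an upright turned wooden grip on top, 33 mm thick, from 53 to 81 mm above the underside; whole height 88 mm, 0.18 to 0.29 kg. Origin = centre of its underside, z up.
- sheet_board: Fixed white board with a printed sheet on it, lying on the bench to the left or right of the melter: 220 (x) by 160 (y) by 10 mm thick. Origin = centre of its underside, so the pad's place is at z = 10 to 11 mm.
- mould: Bystander: loose clear plastic chocolate mould, 205 x 125 x 22 mm, flat on the bench on the other side of the melter from the board. Origin = centre of its underside.
- flask: Bystander: white plastic bottle, 62 mm thick, 190 mm tall, standing on the bench at one side. Origin = centre of its underside.
- jug: Bystander: steel mug, 90 mm wide with a handle, 120 mm tall, standing on the bench at one side. Origin = centre of its underside.
- palette_knife: Bystander: palette knife lying on the bench behind the melter (+x side), about 240 mm long along its x, 18 mm high. Origin near its middle, at the bench.

How it is judged:
By the outcome, as a careful person would: the job done as asked, in the order asked, and still so for the second after the job is handed in, with the robot touching nothing.
It also fails if it takes over 72 s, if anything falls off the work surface, if the arm or the gripper's body presses on something with over 40 N, if the wrist force passes 120 N, or if a joint passes its speed limit or range.

## Working session

There is one attempt and no reset: what is moved stays moved. The work goes in short steps, Python scripts to look and compute and a shell command to move; the robot and the scene stay as the last step left them, time stands still between calls to the robot, and variables do not carry over. Pictures are saved under pics/ and viewed, at most 10 in all, crops included, and the job is handed in when it is done.

```bash
ls; mkdir -p pics; python3 - <<'E'
from station import r
import cv2,numpy as np
s=r.sense();print(s)
for n in("scene","top"):
    c=r.capture(n);cv2.imwrite(f"pics/{n}0.png",c["pixels"][:,:,::-1]);np.savez(f"{n}0.npz",**c);print(c["K"],c["distortion"],c["world_from_camera"])
E
```

```text
pics
station.py
steer.py
{'time_s': 0.0, 'joints': array([ 8.04781639e+01,  2.20943921e+01,  3.82007982e-01, -2.89638861e-02,
       -6.84096407e+01, -1.48172665e+01]), 'joint_velocities': array([-0.02826736,  0.03374997,  0.01936756,  0.00103405, -0.06249211,
       -0.03088269]), 'effort': array([-1.70523435e-04, -3.90669644e+01,  1.87408948e+01,  4.22004998e+00,
        1.10589320e-02, -1.79065596e-04]), 'tcp_pos': array([0.25733269, 0.5689797 , 0.24013657]), 'ee_rot': array([[ 9.11045371e-01, -4.12305307e-01, -8.15872016e-04],
       [-4.12306105e-01, -9.11043130e-01, -2.02259097e-03],
       [ 9.06303944e-05,  2.17906115e-03, -9.99997622e-01]]), 'wrist_force': array([-0.16154694,  0.01936995,  0.26597206]), 'moment': array([ 0.04263758,  0.01304417, -0.02658065]), 'gripper_force': 0.0, 'gripper_width': 1.0016178755609144}
[[504.05022898   0.         314.39735361]
 [  0.         504.05022898 245.83164102]
 [  0.           0.           1.        ]] [-0.09090571  0.          0.          0.          0.        ] [[-0.84471368 -0.38078702  0.37611173  1.04120748]
 [ 0.53489835 -0.62492162  0.56864464  0.68114408]
 [ 0.01850785  0.68152345  0.73156219  1.03610767]
 [ 0.          0.          0.          1.        ]]
[[482.27775931   0.         315.45106988]
 [  0.         482.27775931 233.29502286]
 [  0.           0.           1.        ]] [-0.06654512  0.          0.          0.          0.        ] [[-0.0142518   0.97848886 -0.20580681  0.3371    ]
 [-0.9998964  -0.01353106  0.00490915 -0.00685913]
 [ 0.00201877  0.20585545  0.97858033  1.39746738]
 [ 0.          0.          0.          1.        ]]
```

View pics/scene0.png

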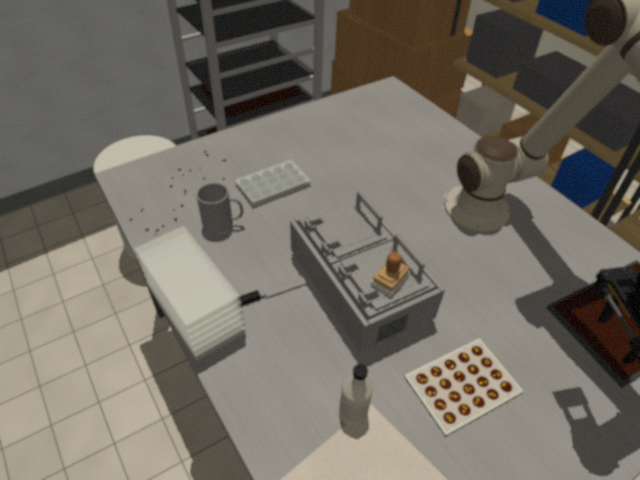

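View pics/top0.png

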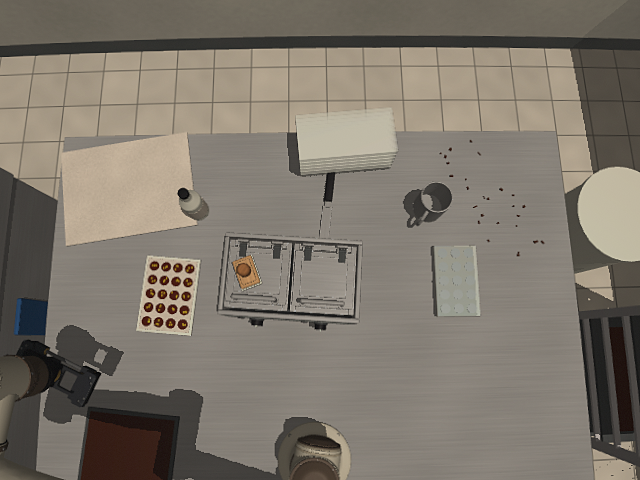

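The pictures show the pad (top view px 246,271) on the left lid only. The handle bars are at (254,300) and (322,303), the board is at (168,295) on the left, and the flask is at (190,200). The mould (456,281) and jug (433,197) are on the right, and the knife (327,200) is behind the melter.

```bash
cat > h.py <<'E'
import numpy as np,cv2
def cloud(c):
    v,u=np.mgrid[0:480,0:640]
    p=cv2.undistortPoints(np.stack([u,v],-1).reshape(-1,1,2).astype(float),c["K"],c["distortion"]).reshape(480,640,2)
    z=c["z_map"]; P=np.stack([p[...,0]*z,-p[...,1]*z,-z],-1)
    T=c["world_from_camera"]; W=P@T[:3,:3].T+T[:3,3]; W[z==0]=np.nan
    return W
def rect(pts):
    (c,s,a)=cv2.minAreaRect(pts.astype(np.float32)*1000); return np.round(c,1),np.round(s,1),round(a,1)
E
python3 - <<'E'
from h import *
t=np.load("top0.npz");s=np.load("scene0.npz")
W=cloud(t);S=cloud(s)
for n,C in(("top",W),("scene",S)):
    x,y,z=C[...,0],C[...,1],C[...,2]
    reg=(x>.3)&(x<.72)&(y>-.25)&(y<.28)
    f=lambda a,b,m=reg:C[m&(z>a)&(z<b)][:,:2]
    print(n)
    for nm,a,b in(("top",.122,.138),("lids",.139,.150),("bars",.178,.202),("padtop",.205,.26)):
        q=f(a,b)
        print(nm,len(q),rect(q) if len(q)>3 else"")
    for side in(0,1):
        m=reg&((y>.055)if side else (y<.055))
        m2=m&(z>.186)&(z<.20)
        q=C[m2];  print("bar",side,len(q),rect(q[:,:2]),q[:,2].max())
    b=(x>.3)&(x<.7)&(y>.2)&(y<.6)&(z>.006)&(z<.016)
    print("board",b.sum(),rect(C[b][:,:2]))
    if n=="top":
        px=t["pixels"].astype(int)
        for vu in[(300,254),(303,322),(271,245),(295,168),(240,225),(235,228),(237,362),(318,220),(323,360)]:print(vu,np.round(C[vu],3),px[vu])
    hi=(reg&(z>.212)); 
    q=C[hi]; print("grip med",q.mean(0),q.max(0),q.min(0))
    o=reg&(z>.163)&(z<.186)&(x>.45);print("padback",rect(C[o][:,:2]),o.sum())
E
python3 - <<'E'
import cv2
a=cv2.imread("pics/top0.png")[215:345,120:380];cv2.imwrite("pics/crop1.png",cv2.resize(a,None,fx=3,fy=3,interpolation=cv2.INTER_CUBIC))
E
```

```text
top
top 3763 (array([487.6,  54.6]), array([371.4, 220.8]), 85.6)
lids 5235 (array([486.4,  53.5]), array([335.9, 177.8]), 85.8)
bars 646 (array([471. ,  56.7]), array([284.1, 108.7]), 85.6)
padtop 148 (array([496.1, 165.7]), array([30. , 31.4]), 89.2)
bar 0 212 (array([416.3, -26.6]), array([109.5,  12.3]), 85.4) 0.1996832298625817
bar 1 230 (array([471.7, 141.6]), array([110.7,  96.9]), 85.2) 0.19971968855185684
board 4161 (array([505.8, 408.4]), array([404.7, 370.4]), 2.8)
(300, 254) [0.423 0.143 0.189] [123 118 111]
(303, 322) [ 0.413 -0.027  0.197] [116 110 103]
(271, 245) [0.491 0.16  0.229] [148  95  56]
(295, 168) [0.453 0.415 0.007] [209 196 171]
(240, 225) [0.589 0.23  0.127] [113 108 100]
(235, 228) [0.603 0.222 0.127] [142 136 127]
(237, 362) [ 0.617 -0.151  0.002] [136 131 123]
(318, 220) [ 0.387  0.264 -0.002] [137 131 123]
(323, 360) [ 0.367 -0.137 -0.001] [140 133 125]
grip med [0.49552802 0.16580973 0.22725772] [0.51182915 0.18071522 0.23429916] [0.4804437  0.15111858 0.21307504]
padback (array([497. , 166.3]), array([76.7, 53.4]), 19.1) 441
scene
top 2919 (array([485.8,  56.3]), array([375.3, 222.1]), 85.7)
lids 5029 (array([488.8,  57.5]), array([338.1, 178.8]), 86.5)
bars 774 (array([471.3,  62.2]), array([291.3, 113.7]), 85.4)
padtop 224 (array([497.1, 172.1]), array([27.2, 31.4]), 57.0)
bar 0 176 (array([414.4, -23.3]), array([111.7,  14. ]), 86.1) 0.1997532417812281
bar 1 293 (array([451.9, 165. ]), array([131.7,  85.6]), 36.3) 0.19988298773534519
board 7524 (array([503. , 405.2]), array([394.7, 389.6]), 0.6)
grip med [0.49882233 0.17401549 0.22655273] [0.51175732 0.18743099 0.23734149] [0.47967848 0.15557828 0.212196  ]
padback (array([496.1, 170.8]), array([80.3, 54.1]), 18.3) 498
```

View pics/crop1.png

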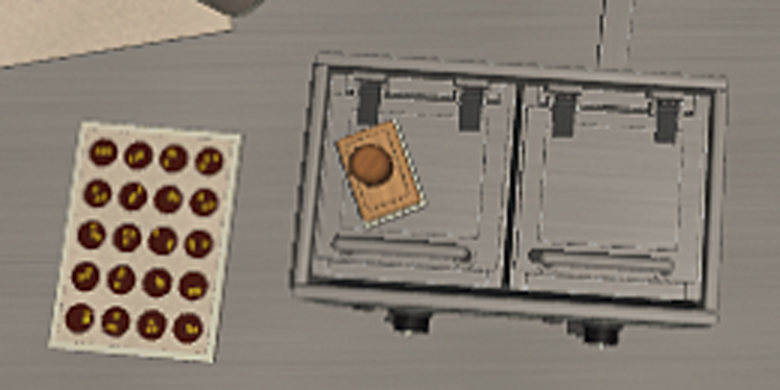

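Units first: shifts go in shares of 40 cm and turns go in shares of pi rad. So 0.265 m is 0.6625, -0.06 m is -0.15, 32 degrees is 0.1778.

```bash
python3 - <<'E'
from h import *
t=np.load("top0.npz");T=t["world_from_camera"]
px=np.array([[82,122],[243,135],[213,362],[50,348]])/3+[120,215]
p=cv2.undistortPoints(px.reshape(-1,1,2),t["K"],t["distortion"]).reshape(-1,2)
d=np.c_[p[:,0],-p[:,1],-np.ones(4)]@T[:3,:3].T
C=T[:3,3]; q=C+d*((.01-C[2])/d[:,2])[:,None]
print(q.round(3),q.mean(0))
E
python3 steer.py '[{"jaw": 0.6,"x": 0.075,"y": 0.05,"z": -0.0125,"rz": 0.0222},{"jaw": 0.6,"x": 0.15,"y": 0.1,"z": -0.025,"rz": 0.0444},{"jaw": 0.6,"x": 0.225,"y": 0.1575,"z": -0.05,"rz": 0.0667},{"jaw": 0.6,"x": 0.3125,"y": 0.2175,"z": -0.075,"rz": 0.0889},{"jaw": 0.6,"x": 0.4,"y": 0.2775,"z": -0.1,"rz": 0.1111},{"jaw": 0.6,"x": 0.4875,"y": 0.34,"z": -0.125,"rz": 0.1333},{"jaw": 0.6,"x": 0.575,"y": 0.4,"z": -0.15,"rz": 0.1556},{"jaw": 0.6,"x": 0.6625,"y": 0.46,"z": -0.15,"rz": 0.1778}]'
python3 -c "
from station import r;print(r.sense())"
```

```text
[[0.569 0.48  0.01 ]
 [0.554 0.321 0.01 ]
 [0.337 0.343 0.01 ]
 [0.351 0.5   0.01 ]] [0.45283842 0.41104618 0.01      ]
time_s: 0.9
tcp_pos: [0.4241, 0.2913, 0.3026]
ee_rot: [[0.552, -0.834, 0.002], [-0.834, -0.552, 0.002], [-0.0, -0.003, -1.0]]
wrist_force: [0.3, 0.1, 0.3]
gripper_width: 0.6
gripper_force: 0.0
{'time_s': 0.9, 'joints': array([ 5.25931352e+01,  8.81032199e+00, -8.93159243e+00,  2.59092884e-02,
       -7.21097205e+01, -1.90773033e+01]), 'joint_velocities': array([-45.53446323,  -3.23793389,  -6.2389184 ,  -0.59857271,
         1.87795267,   5.31514553]), 'effort': array([  3.40819381, -28.2434088 ,  19.00347054,   4.22503039,
        -0.16907091,  -0.07798898]), 'tcp_pos': array([0.4241046 , 0.29130643, 0.30260738]), 'ee_rot': array([[ 5.52283151e-01, -8.33654397e-01,  1.91487173e-03],
       [-8.33656481e-01, -5.52280407e-01,  1.79551927e-03],
       [-4.39296398e-04, -2.58798027e-03, -9.99996555e-01]]), 'wrist_force': array([0.31009164, 0.14996011, 0.32021173]), 'moment': array([ 0.09645549, -0.15779707, -0.01248745]), 'gripper_force': 0.0, 'gripper_width': 0.5997302785798128}
```

To row units: 0.143 m is 0.3575, 0.008 m is 0.02, 11 degrees is 0.0611.

```bash
python3 steer.py '[{"jaw": 0.6,"x": 0.09,"y": 0.005,"rz": 0.0167},{"jaw": 0.6,"x": 0.18,"y": 0.01,"rz": 0.0333},{"jaw": 0.6,"x": 0.27,"y": 0.015,"rz": 0.05},{"jaw": 0.6,"x": 0.3575,"y": 0.02,"rz": 0.0611},{"jaw": 0.6,"x": 0.3575,"y": 0.02,"z": 0.025,"rz": 0.0611},{"jaw": 0.6,"x": 0.3575,"y": 0.02,"z": 0.075,"rz": 0.0611},{"jaw": 0.6,"x": 0.3575,"y": 0.02,"z": 0.1,"rz": 0.0611},{"jaw": 0.6,"x": 0.3575,"y": 0.02,"z": 0.1,"rz": 0.0611}]'
python3 - <<'E'
from station import r
import cv2
c=r.capture("wrist");cv2.imwrite("pics/w1.png",c["pixels"][:,:,::-1])
E
```

```text
time_s: 1.7
tcp_pos: [0.4946, 0.1689, 0.2593]
ee_rot: [[0.386, -0.923, -0.004], [-0.923, -0.386, -0.002], [0.001, 0.005, -1.0]]
wrist_force: [-0.2, 0.4, -0.6]
gripper_width: 0.6
gripper_force: 0.0
```

View pics/w1.png

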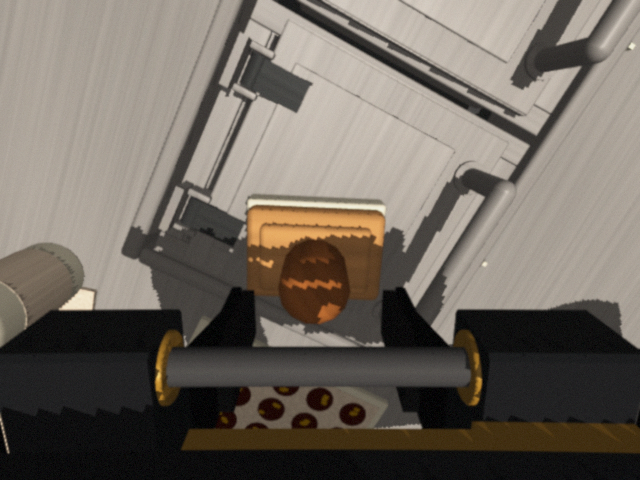

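The wrist view shows the grip (px 315,280) centred between the fingers (235 and 400), with the bar of the left lid (490,230) clear of them. I'll descend and grip.

To row units: 0.051 m is 0.1275, 0.04 m is 0.1.

```bash
python3 steer.py '[{"jaw": 0.6,"z": 0.05},{"jaw": 0.6,"z": 0.1},{"jaw": 0.6,"z": 0.1275},{"jaw": 0.2,"z": 0.1275},{"jaw": 0.2,"z": 0.1275},{"jaw": 0.2,"z": 0.1275},{"jaw": 0.2,"z": 0.1275},{"jaw": 0.2,"z": 0.1275}]'
```

```text
time_s: 2.55
tcp_pos: [0.4963, 0.1695, 0.2114]
ee_rot: [[0.386, -0.923, 0.002], [-0.923, -0.386, 0.001], [-0.0, -0.002, -1.0]]
wrist_force: [-1.3, 0.6, 4.1]
gripper_width: 0.363
gripper_force: 30.0
```

To row units: -0.2 m is -0.5, -0.09 m is -0.225, 25 degrees is 0.1389.

```bash
python3 steer.py '[{"jaw": 0.2,"z": -0.05},{"jaw": 0.2,"z": -0.125},{"jaw": 0.2,"z": -0.225},{"jaw": 0.2,"x": -0.075,"y": -0.0175,"z": -0.225,"rz": 0.0278},{"jaw": 0.2,"x": -0.175,"y": -0.04,"z": -0.225,"rz": 0.0556},{"jaw": 0.2,"x": -0.2875,"y": -0.065,"z": -0.225,"rz": 0.0833},{"jaw": 0.2,"x": -0.4,"y": -0.09,"z": -0.225,"rz": 0.1111},{"jaw": 0.2,"x": -0.5,"y": -0.1113,"z": -0.225,"rz": 0.1389}]'
```

```text
time_s: 3.35
tcp_pos: [0.4589, 0.3725, 0.2998]
ee_rot: [[-0.044, -0.999, -0.001], [-0.999, 0.044, -0.0], [0.0, 0.001, -1.0]]
wrist_force: [0.8, 0.3, -1.1]
gripper_width: 0.365
gripper_force: 30.0
```

To row units: 0.212 m is 0.53, 0.205 m is 0.5125.

```bash
python3 steer.py '[{"jaw": 0.2,"x": -0.05,"y": 0.0125,"z": 0.025},{"jaw": 0.2,"x": -0.1,"y": 0.0225,"z": 0.1},{"jaw": 0.2,"x": -0.1,"y": 0.0225,"z": 0.2},{"jaw": 0.2,"x": -0.1,"y": 0.0225,"z": 0.3},{"jaw": 0.2,"x": -0.1,"y": 0.0225,"z": 0.4},{"jaw": 0.2,"x": -0.1,"y": 0.0225,"z": 0.475},{"jaw": 0.2,"x": -0.1,"y": 0.0225,"z": 0.5125},{"jaw": 0.2,"x": -0.1,"y": 0.0225,"z": 0.53}]'
python3 steer.py '[{"jaw": 0.2,"z": 0.0075},{"jaw": 0.2,"z": 0.015},{"jaw": 0.2,"z": 0.02},{"jaw": 0.2,"z": 0.02}]'
```

```text
time_s: 4.15
tcp_pos: [0.4515, 0.4093, 0.0854]
ee_rot: [[-0.041, -0.999, -0.003], [-0.999, 0.041, -0.004], [0.005, 0.003, -1.0]]
wrist_force: [-0.2, 0.8, -2.1]
gripper_width: 0.365
gripper_force: 30.0
time_s: 4.55
tcp_pos: [0.4526, 0.4114, 0.0809]
ee_rot: [[-0.041, -0.999, 0.001], [-0.999, 0.041, 0.001], [-0.001, -0.001, -1.0]]
wrist_force: [-0.1, 0.0, -2.0]
gripper_width: 0.37
gripper_force: 30.0
```

To row units: 0.001 m is 0.0025.

```bash
python3 steer.py '[{"jaw": 0.2,"z": 0.0025},{"jaw": 0.2,"z": 0.0025}]';python3 steer.py '[{"jaw": 0.2,"z": 0.0025},{"jaw": 0.2,"z": 0.0025}]';python3 steer.py '[{"jaw": 0.2,"z": 0.0025},{"jaw": 0.2,"z": 0.0025}]'
```

```text
time_s: 4.75
tcp_pos: [0.4525, 0.4113, 0.0796]
ee_rot: [[-0.041, -0.999, 0.0], [-0.999, 0.041, 0.001], [-0.001, -0.0, -1.0]]
wrist_force: [-0.8, 0.2, -1.8]
gripper_width: 0.366
gripper_force: 30.0
time_s: 4.95
tcp_pos: [0.4525, 0.4114, 0.0786]
ee_rot: [[-0.041, -0.999, 0.0], [-0.999, 0.041, 0.0], [-0.0, -0.0, -1.0]]
wrist_force: [0.1, 0.3, 0.1]
gripper_width: 0.367
gripper_force: 30.0
time_s: 5.15
tcp_pos: [0.4525, 0.4114, 0.0785]
ee_rot: [[-0.04, -0.999, 0.001], [-0.999, 0.04, 0.0], [-0.0, -0.001, -1.0]]
wrist_force: [-2.2, -1.3, 3.7]
gripper_width: 0.368
gripper_force: 30.0
```

To row units: -0.19 m is -0.475, -0.001 m is -0.0025.

```bash
python3 steer.py '[{"jaw": 0.7,"z": -0.0025},{"jaw": 0.7,"z": -0.0025},{"jaw": 0.7,"z": -0.0025},{"jaw": 0.7,"z": -0.05},{"jaw": 0.7,"z": -0.15},{"jaw": 0.7,"z": -0.275},{"jaw": 0.6,"z": -0.4},{"jaw": 0.6,"z": -0.475}]'
python3 steer.py '[{"jaw": 0.6,"x": 0.075,"y": 0.005,"rz": 0.0056},{"jaw": 0.6,"x": 0.175,"y": 0.01,"rz": 0.0111},{"jaw": 0.6,"x": 0.2875,"y": 0.015,"rz": 0.0111},{"jaw": 0.6,"x": 0.4,"y": 0.02,"rz": 0.0111},{"jaw": 0.6,"x": 0.5125,"y": 0.025,"rz": 0.0111},{"jaw": 0.6,"x": 0.6,"y": 0.03,"rz": 0.0111},{"jaw": 0.6,"x": 0.665,"y": 0.0325,"rz": 0.0111},{"jaw": 0.6,"x": 0.665,"y": 0.0325,"rz": 0.0111}]'
python3 - <<'E'
from station import r
from h import *
c=r.capture("wrist");cv2.imwrite("pics/w2.png",c["pixels"][:,:,::-1])
C=cloud(c);x,y,z=C[...,0],C[...,1],C[...,2]
for nm,m in(("L",(y>.05)&(y<.25)),("R",(y<.03)&(y>-.15))):
    q=C[m&(z>.186)&(z<.2)&(x>.38)&(x<.46)]; print(nm,len(q), rect(q[:,:2]) if len(q)>5 else"")
c=r.capture("top");C=cloud(c);x,y,z=C[...,0],C[...,1],C[...,2]
q=C[(y>.33)&(y<.49)&(x>.37)&(x<.53)&(z>.03)];print(len(q),rect(q[:,:2]),q[:,2].max())
s=r.sense();print(s["tcp_pos"],s["wrist_force"])
E
```

```text
time_s: 5.95
tcp_pos: [0.4534, 0.412, 0.2721]
ee_rot: [[-0.04, -0.999, 0.005], [-0.999, 0.04, 0.005], [-0.005, -0.004, -1.0]]
wrist_force: [0.3, 0.4, 1.3]
gripper_width: 0.623
gripper_force: 0.0
time_s: 6.75
tcp_pos: [0.4279, 0.1434, 0.2675]
ee_rot: [[-0.079, -0.997, 0.0], [-0.997, 0.079, 0.0], [-0.0, -0.0, -1.0]]
wrist_force: [-0.9, -0.6, 0.3]
gripper_width: 0.603
gripper_force: 0.0
L 3982 (array([428.5, 142.5]), array([103.5,  11.7]), 85.8)
R 769 (array([419.4,  24.2]), array([11.9, 12. ]), 85.6)
416 (array([454.8, 407.8]), array([56. , 75.4]), 84.0) 0.10328693025247859
[0.42880646 0.14574565 0.2674904 ] [-0.43605877  0.59868119 -0.23681557]
```

View pics/w2.png

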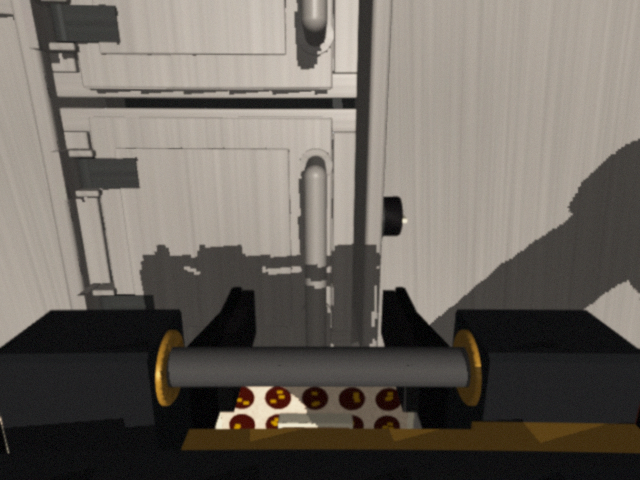

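The bar (px 316,230) is centred between the fingers and in line with the tool. The top depth data show the pad upright on the board.

To row units: 0.0765 m is 0.1913, 0.07 m is 0.175.

```bash
python3 steer.py '[{"jaw": 0.6,"z": 0.05},{"jaw": 0.6,"z": 0.125},{"jaw": 0.6,"z": 0.175},{"jaw": 0.6,"z": 0.1913},{"jaw": 0.05,"z": 0.1913},{"jaw": 0.05,"z": 0.1913},{"jaw": 0.05,"z": 0.1913},{"jaw": 0.05,"z": 0.1913}]'
python3 steer.py '[{"jaw": 0.05},{"jaw": 0.05},{"jaw": 0.05},{"jaw": 0.05}]'
python3 - <<'E'
import numpy as np
R=np.hypot(.14,.05);p0=np.arctan2(.05,.14)
for d in range(0,103,6):
    p=p0+np.radians(d);print(d,"dy",round(-(R*np.cos(p0)-R*np.cos(p)),4),"dz",round(-R*(np.sin(p)-np.sin(p0)),4))
E
```

```text
time_s: 7.65
tcp_pos: [0.4291, 0.1463, 0.1917]
ee_rot: [[-0.076, -0.997, 0.002], [-0.997, 0.076, 0.001], [-0.001, -0.002, -1.0]]
wrist_force: [-0.3, -0.1, -0.6]
gripper_width: 0.316
gripper_force: 0.0
time_s: 8.05
tcp_pos: [0.4296, 0.146, 0.1912]
ee_rot: [[-0.075, -0.997, 0.002], [-0.997, 0.075, 0.0], [-0.001, -0.002, -1.0]]
wrist_force: [4.8, -1.3, -0.1]
gripper_width: 0.128
gripper_force: 30.0
0 dy -0.0 dz -0.0
6 dy -0.006 dz -0.0144
12 dy -0.0135 dz -0.028
18 dy -0.0223 dz -0.0408
24 dy -0.0324 dz -0.0526
30 dy -0.0438 dz -0.0633
36 dy -0.0561 dz -0.0727
42 dy -0.0694 dz -0.0808
48 dy -0.0835 dz -0.0875
54 dy -0.0982 dz -0.0927
60 dy -0.1133 dz -0.0962
66 dy -0.1287 dz -0.0982
72 dy -0.1443 dz -0.0986
78 dy -0.1598 dz -0.0973
84 dy -0.1751 dz -0.0945
90 dy -0.19 dz -0.09
96 dy -0.2044 dz -0.084
102 dy -0.218 dz -0.0765
```

To row units: -0.002 m is -0.005.

```bash
python3 steer.py '[{"jaw": 0.05,"x": -0.005}]' >/dev/null 2>&1 <<<"" & wait; python3 -c "
from station import r;s=r.sense();print(s['time_s'],s['tcp_pos'],s['wrist_force'])"
```

```text
8.15 [0.42951906 0.14624559 0.19119961] [  9.35742238 -13.00085783  -0.76692464]
```

To row units: -0.0144 m is -0.036, 0.002 m is 0.005.

```bash
python3 steer.py '[{"jaw": 0.05,"x": 0.005},{"jaw": 0.05,"x": 0.005,"y": -0.0075,"z": -0.018},{"jaw": 0.05,"x": 0.005,"y": -0.015,"z": -0.036}]'
python3 steer.py '[{"jaw": 0.05,"y": -0.0093,"z": -0.0173},{"jaw": 0.05,"y": -0.0188,"z": -0.034}]'
python3 steer.py '[{"jaw": 0.05,"y": -0.0108,"z": -0.0163},{"jaw": 0.05,"y": -0.022,"z": -0.032}]'
python3 steer.py '[{"jaw": 0.05,"y": -0.0125,"z": -0.015},{"jaw": 0.05,"y": -0.0253,"z": -0.0295}]'
```

```text
time_s: 8.45
tcp_pos: [0.4339, 0.1456, 0.2023]
ee_rot: [[-0.077, -0.997, -0.003], [-0.997, 0.077, 0.001], [-0.0, 0.003, -1.0]]
wrist_force: [9.5, 0.7, -18.5]
gripper_width: 0.126
gripper_force: 30.0
time_s: 8.65
tcp_pos: [0.44, 0.145, 0.215]
ee_rot: [[-0.078, -0.997, -0.007], [-0.997, 0.078, 0.0], [0.0, 0.007, -1.0]]
wrist_force: [4.2, 3.0, -17.4]
gripper_width: 0.124
gripper_force: 30.0
time_s: 8.85
tcp_pos: [0.4482, 0.1444, 0.2285]
ee_rot: [[-0.077, -0.997, -0.008], [-0.997, 0.077, -0.0], [0.001, 0.008, -1.0]]
wrist_force: [-0.5, 5.6, -15.3]
gripper_width: 0.122
gripper_force: 30.0
time_s: 9.05
tcp_pos: [0.4572, 0.1437, 0.2406]
ee_rot: [[-0.077, -0.997, -0.011], [-0.997, 0.077, -0.0], [0.001, 0.01, -1.0]]
wrist_force: [-5.5, 6.9, -11.0]
gripper_width: 0.128
gripper_force: 30.0
```

To row units: -0.0511 m is -0.1278, -0.044 m is -0.11.

```bash
python3 steer.py '[{"jaw": 0.05,"y": -0.014,"z": -0.0138},{"jaw": 0.05,"x": -0.0025,"y": -0.0285,"z": -0.0268},{"jaw": 0.05,"x": -0.0025,"y": -0.0435,"z": -0.039},{"jaw": 0.05,"x": -0.0025,"y": -0.0593,"z": -0.0503},{"jaw": 0.05,"x": -0.0025,"y": -0.0758,"z": -0.0608},{"jaw": 0.05,"x": -0.0025,"y": -0.0925,"z": -0.0705},{"jaw": 0.05,"x": -0.0025,"y": -0.11,"z": -0.0795},{"jaw": 0.05,"x": -0.0025,"y": -0.1278,"z": -0.0873}]'
python3 steer.py '[{"jaw": 0.05,"y": -0.0183,"z": -0.007},{"jaw": 0.05,"y": -0.0368,"z": -0.013},{"jaw": 0.05,"y": -0.0555,"z": -0.018},{"jaw": 0.05,"y": -0.0745,"z": -0.0218},{"jaw": 0.05,"y": -0.0938,"z": -0.0248},{"jaw": 0.05,"y": -0.113,"z": -0.0268},{"jaw": 0.05,"y": -0.1325,"z": -0.0278},{"jaw": 0.05,"y": -0.152,"z": -0.0278}]'
```

```text
time_s: 9.85
tcp_pos: [0.5059, 0.14, 0.2796]
ee_rot: [[-0.075, -0.997, -0.014], [-0.997, 0.075, -0.002], [0.003, 0.014, -1.0]]
wrist_force: [-19.5, 5.3, 11.4]
gripper_width: 0.129
gripper_force: 30.0
time_s: 10.65
tcp_pos: [0.5694, 0.1351, 0.2935]
ee_rot: [[-0.074, -0.997, -0.005], [-0.997, 0.074, -0.002], [0.002, 0.005, -1.0]]
wrist_force: [-11.2, 0.7, 8.1]
gripper_width: 0.126
gripper_force: 30.0
```

To row units: -0.0308 m is -0.077, -0.0232 m is -0.058.

```bash
python3 steer.py '[{"jaw": 0.05,"y": -0.0195,"z": 0.0013},{"jaw": 0.05,"y": -0.0388,"z": 0.0033},{"jaw": 0.05,"y": -0.058,"z": 0.0063},{"jaw": 0.05,"y": -0.077,"z": 0.0103}]'
python3 steer.py '[{"jaw": 0.05,"y": -0.0188,"z": 0.005},{"jaw": 0.05,"y": -0.0373,"z": 0.0113},{"jaw": 0.05,"y": -0.0373,"z": 0.0113}]'
python3 - <<'E'
from station import r
from h import *
c=r.capture("scene");C=cloud(c);x,y,z=C[...,0],C[...,1],C[...,2]
X=(x-.487)*.997-(y-.055)*.0767-.075; Y=(x-.487)*.0767+(y-.055)*.997
for nm,lo,hi in(("full",.01,.16),):
    m=(Y>lo)&(Y<hi)&(abs(X)<.12)&(z>.17)&(z<.32)
    np.set_printoptions(suppress=True)
    q=np.c_[X[m],z[m]-.141]; a=np.degrees(np.arctan2(q[:,1],-q[:,0]));print(len(q),np.histogram(a,np.arange(60,150,5)))
E
```

```text
time_s: 11.05
tcp_pos: [0.6005, 0.1327, 0.2889]
ee_rot: [[-0.074, -0.997, -0.005], [-0.997, 0.074, -0.002], [0.002, 0.004, -1.0]]
wrist_force: [-10.9, -0.2, 9.3]
gripper_width: 0.122
gripper_force: 30.0
time_s: 11.35
tcp_pos: [0.6167, 0.1315, 0.2837]
ee_rot: [[-0.075, -0.997, -0.003], [-0.997, 0.075, -0.002], [0.003, 0.003, -1.0]]
wrist_force: [-5.4, 0.0, 5.0]
gripper_width: 0.126
gripper_force: 30.0
1513 (array([  0,   0,   0,   0,   1, 703, 405,  49, 104, 159,  88,   4,   0,
         0,   0,   0,   0]), array([ 60,  65,  70,  75,  80,  85,  90,  95, 100, 105, 110, 115, 120,
       125, 130, 135, 140, 145]))
```

To row units: -0.028 m is -0.07, -0.0144 m is -0.036.

```bash
python3 steer.py '[{"jaw": 0.05,"y": -0.018,"z": 0.007},{"jaw": 0.05,"y": -0.036,"z": 0.015},{"jaw": 0.05,"y": -0.0533,"z": 0.024},{"jaw": 0.05,"y": -0.07,"z": 0.0338},{"jaw": 0.05,"y": -0.07,"z": 0.0338}]'
python3 steer.py '[{"jaw": 0.05,"y": -0.0055,"z": 0.0035},{"jaw": 0.05,"y": -0.0055,"z": 0.0035}]'
python3 steer.py '[{"jaw": 0.05,"y": -0.0055,"z": 0.0035},{"jaw": 0.05,"y": -0.0055,"z": 0.0035}]'
```

```text
time_s: 11.9
tcp_pos: [0.6447, 0.1293, 0.2699]
ee_rot: [[-0.075, -0.997, -0.003], [-0.997, 0.075, -0.003], [0.003, 0.003, -1.0]]
wrist_force: [-4.6, -0.6, 5.1]
gripper_width: 0.127
gripper_force: 30.0
time_s: 12.1
tcp_pos: [0.6462, 0.1292, 0.269]
ee_rot: [[-0.075, -0.997, -0.003], [-0.997, 0.075, -0.003], [0.003, 0.003, -1.0]]
wrist_force: [-6.8, -0.7, 6.8]
gripper_width: 0.121
gripper_force: 30.0
time_s: 12.3
tcp_pos: [0.6471, 0.1291, 0.2683]
ee_rot: [[-0.075, -0.997, -0.006], [-0.997, 0.075, -0.003], [0.003, 0.006, -1.0]]
wrist_force: [-10.9, 0.8, 9.5]
gripper_width: 0.125
gripper_force: 30.0
```

To row units: -0.0022 m is -0.0055, 0.0014 m is 0.0035.

```bash
python3 steer.py '[{"jaw": 0.05,"y": -0.0055,"z": 0.0035},{"jaw": 0.05,"y": -0.0055,"z": 0.0035}]'
python3 steer.py '[{"jaw": 0.05,"y": -0.0055,"z": 0.0035},{"jaw": 0.05,"y": -0.0055,"z": 0.0035}]'
```

```text
time_s: 12.5
tcp_pos: [0.6473, 0.1291, 0.2683]
ee_rot: [[-0.074, -0.997, -0.01], [-0.997, 0.074, -0.003], [0.004, 0.009, -1.0]]
wrist_force: [-19.4, 2.6, 16.7]
gripper_width: 0.127
gripper_force: 30.0
time_s: 12.7
tcp_pos: [0.6474, 0.129, 0.2682]
ee_rot: [[-0.073, -0.997, -0.013], [-0.997, 0.073, -0.004], [0.005, 0.013, -1.0]]
wrist_force: [-26.1, 4.1, 22.4]
gripper_width: 0.125
gripper_force: 30.0
```

Stop felt, and the 12–18 N along the arc means the left lid is the stiff one. I'll ease off, release and move to the right lid.

To row units: -0.0742 m is -0.1855, 0.0066 m is 0.0165.

```bash
python3 steer.py '[{"jaw": 0.05,"y": 0.0165,"z": -0.0105},{"jaw": 0.4,"y": 0.0165,"z": -0.0105},{"jaw": 0.4,"y": 0.0165,"z": -0.0105},{"jaw": 0.4,"y": 0.0165,"z": -0.0105},{"jaw": 0.4,"y": 0.0165,"z": -0.0105},{"jaw": 0.4,"y": 0.0165,"z": -0.0605},{"jaw": 0.4,"y": 0.0165,"z": -0.1355},{"jaw": 0.4,"y": 0.0165,"z": -0.1855}]'
python3 steer.py '[{"jaw": 0.6,"x": 0.0625,"y": 0.0775},{"jaw": 0.6,"x": 0.1375,"y": 0.175},{"jaw": 0.6,"x": 0.2125,"y": 0.2725},{"jaw": 0.6,"x": 0.2875,"y": 0.37},{"jaw": 0.6,"x": 0.3625,"y": 0.4675},{"jaw": 0.6,"x": 0.425,"y": 0.5375},{"jaw": 0.6,"x": 0.425,"y": 0.5375,"z": 0.075},{"jaw": 0.6,"x": 0.425,"y": 0.5375,"z": 0.15}]'
python3 steer.py '[{"jaw": 0.6}]'
python3 - <<'E'
from station import r
from h import *
c=r.capture("wrist");C=cloud(c);x,y,z=C[...,0],C[...,1],C[...,2]
q=C[(y<.05)&(y>-.12)&(z>.186)&(z<.2)&(x>.38)&(x<.46)]; print(len(q), rect(q[:,:2]))
c=r.capture("scene");cv2.imwrite("pics/s2.png",c["pixels"][120:420,200:560,::-1])
E
```

```text
time_s: 13.5
tcp_pos: [0.6491, 0.1302, 0.3376]
ee_rot: [[-0.076, -0.997, 0.002], [-0.997, 0.076, -0.0], [-0.0, -0.002, -1.0]]
wrist_force: [0.9, -0.2, 0.1]
gripper_width: 0.401
gripper_force: 0.0
time_s: 14.3
tcp_pos: [0.421, -0.0235, 0.2766]
ee_rot: [[-0.077, -0.997, 0.005], [-0.997, 0.077, 0.002], [-0.002, -0.005, -1.0]]
wrist_force: [0.7, 0.2, 0.3]
gripper_width: 0.598
gripper_force: 0.0
time_s: 14.4
tcp_pos: [0.4186, -0.0236, 0.2728]
ee_rot: [[-0.077, -0.997, -0.008], [-0.997, 0.077, -0.001], [0.002, 0.007, -1.0]]
wrist_force: [0.1, 0.3, 0.7]
gripper_width: 0.599
gripper_force: 0.0
4144 (array([415.3, -25.9]), array([109.6,  12. ]), 85.6)
```

View pics/s2.png

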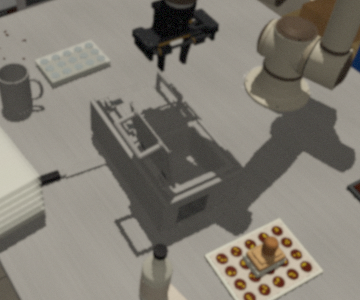

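The left lid stands back off the pan (its handle's shadow is at 135,235), the pad is upright on the board (268,255), and the gripper is above the right bar (165,85).

To row units: 0.08 m is 0.2, 0.0033 m is 0.0083.

```bash
python3 steer.py '[{"jaw": 0.6,"x": 0.005,"y": 0.0083,"z": 0.05},{"jaw": 0.6,"x": 0.005,"y": 0.0083,"z": 0.125},{"jaw": 0.6,"x": 0.005,"y": 0.0083,"z": 0.175},{"jaw": 0.6,"x": 0.005,"y": 0.0083,"z": 0.2},{"jaw": 0.6,"x": 0.005,"y": 0.0083,"z": 0.2}]'
python3 steer.py '[{"jaw": 0.05,"z": 0.0025},{"jaw": 0.05,"z": 0.0025},{"jaw": 0.05,"z": 0.0025},{"jaw": 0.05,"z": 0.0025},{"jaw": 0.05,"z": 0.0025},{"jaw": 0.05,"z": 0.0025},{"jaw": 0.05,"z": 0.0025}]'
```

```text
time_s: 15.0
tcp_pos: [0.4181, -0.0246, 0.196]
ee_rot: [[-0.075, -0.997, -0.001], [-0.997, 0.075, -0.001], [0.001, 0.0, -1.0]]
wrist_force: [-0.4, 0.4, -0.3]
gripper_width: 0.599
gripper_force: 0.0
time_s: 15.7
tcp_pos: [0.4166, -0.0248, 0.1949]
ee_rot: [[-0.076, -0.997, -0.002], [-0.997, 0.076, -0.0], [0.0, 0.002, -1.0]]
wrist_force: [-5.1, 1.6, 3.0]
gripper_width: 0.128
gripper_force: 30.0
```

To row units: -0.0144 m is -0.036, -0.0072 m is -0.018.

```bash
python3 steer.py '[{"jaw": 0.05,"y": -0.003,"z": -0.0088},{"jaw": 0.05,"y": -0.0075,"z": -0.018},{"jaw": 0.05,"y": -0.015,"z": -0.036}]'
python3 steer.py '[{"jaw": 0.05,"y": -0.0093,"z": -0.0173},{"jaw": 0.05,"y": -0.0188,"z": -0.034}]'
python3 steer.py '[{"jaw": 0.05,"y": -0.0108,"z": -0.0163},{"jaw": 0.05,"y": -0.022,"z": -0.032}]'
python3 steer.py '[{"jaw": 0.05,"y": -0.0125,"z": -0.015},{"jaw": 0.05,"y": -0.0253,"z": -0.0295}]'
python3 steer.py '[{"jaw": 0.05,"y": -0.014,"z": -0.0138},{"jaw": 0.05,"y": -0.0285,"z": -0.0268},{"jaw": 0.05,"y": -0.0435,"z": -0.039},{"jaw": 0.05,"y": -0.0593,"z": -0.0503},{"jaw": 0.05,"y": -0.0758,"z": -0.0608},{"jaw": 0.05,"y": -0.0925,"z": -0.0705},{"jaw": 0.05,"y": -0.11,"z": -0.0795},{"jaw": 0.05,"y": -0.1278,"z": -0.0873}]'
```

```text
time_s: 16.0
tcp_pos: [0.422, -0.0253, 0.2084]
ee_rot: [[-0.076, -0.997, -0.005], [-0.997, 0.076, -0.0], [0.001, 0.005, -1.0]]
wrist_force: [-3.9, 2.3, -3.2]
gripper_width: 0.13
gripper_force: 30.0
time_s: 16.2
tcp_pos: [0.4294, -0.0258, 0.2228]
ee_rot: [[-0.076, -0.997, -0.005], [-0.997, 0.076, -0.0], [0.0, 0.005, -1.0]]
wrist_force: [-5.1, 3.3, -0.7]
gripper_width: 0.127
gripper_force: 30.0
time_s: 16.4
tcp_pos: [0.4378, -0.0265, 0.2358]
ee_rot: [[-0.076, -0.997, -0.006], [-0.997, 0.076, 0.0], [0.0, 0.006, -1.0]]
wrist_force: [-7.9, 4.4, 0.9]
gripper_width: 0.125
gripper_force: 30.0
time_s: 16.6
tcp_pos: [0.4475, -0.0272, 0.2479]
ee_rot: [[-0.076, -0.997, -0.007], [-0.997, 0.076, -0.0], [0.001, 0.007, -1.0]]
wrist_force: [-9.5, 5.1, 4.3]
gripper_width: 0.127
gripper_force: 30.0
time_s: 17.4
tcp_pos: [0.5008, -0.0317, 0.2849]
ee_rot: [[-0.075, -0.997, 0.0], [-0.997, 0.075, -0.001], [0.001, -0.001, -1.0]]
wrist_force: [-5.3, 1.9, 4.6]
gripper_width: 0.124
gripper_force: 30.0
```

The tangential force here is only about 3 N, so the right lid is the free one. I'll carry on to its stop.

To row units: -0.0608 m is -0.152, -0.053 m is -0.1325.

```bash
python3 steer.py '[{"jaw": 0.05,"y": -0.0183,"z": -0.007},{"jaw": 0.05,"y": -0.0368,"z": -0.013},{"jaw": 0.05,"y": -0.0555,"z": -0.018},{"jaw": 0.05,"y": -0.0745,"z": -0.0218},{"jaw": 0.05,"y": -0.0938,"z": -0.0248},{"jaw": 0.05,"y": -0.113,"z": -0.0268},{"jaw": 0.05,"y": -0.1325,"z": -0.0278},{"jaw": 0.05,"y": -0.152,"z": -0.0278}]'
python3 steer.py '[{"jaw": 0.05,"y": -0.0195,"z": 0.0013},{"jaw": 0.05,"y": -0.0388,"z": 0.0033},{"jaw": 0.05,"y": -0.058,"z": 0.0063},{"jaw": 0.05,"y": -0.077,"z": 0.0103},{"jaw": 0.05,"y": -0.0958,"z": 0.0153},{"jaw": 0.05,"y": -0.1143,"z": 0.0215}]'
python3 steer.py '[{"jaw": 0.05,"y": -0.018,"z": 0.007},{"jaw": 0.05,"y": -0.036,"z": 0.015},{"jaw": 0.05,"y": -0.0533,"z": 0.024},{"jaw": 0.05,"y": -0.0663,"z": 0.0313},{"jaw": 0.05,"y": -0.0663,"z": 0.0313}]'
python3 steer.py '[{"jaw": 0.05,"y": -0.0055,"z": 0.0035},{"jaw": 0.05,"y": -0.0055,"z": 0.0035}]'
python3 steer.py '[{"jaw": 0.05,"y": -0.0055,"z": 0.0035},{"jaw": 0.05,"y": -0.0055,"z": 0.0035}]'
```

```text
time_s: 18.2
tcp_pos: [0.5621, -0.0364, 0.2934]
ee_rot: [[-0.076, -0.997, -0.0], [-0.997, 0.076, -0.001], [0.001, 0.0, -1.0]]
wrist_force: [-3.0, -4.8, 3.2]
gripper_width: 0.128
gripper_force: 30.0
time_s: 18.8
tcp_pos: [0.6077, -0.0399, 0.2841]
ee_rot: [[-0.076, -0.997, -0.001], [-0.997, 0.076, -0.001], [0.001, 0.001, -1.0]]
wrist_force: [-1.7, -5.3, 1.3]
gripper_width: 0.125
gripper_force: 30.0
time_s: 19.3
tcp_pos: [0.6339, -0.0418, 0.2716]
ee_rot: [[-0.076, -0.997, -0.001], [-0.997, 0.076, -0.001], [0.001, 0.001, -1.0]]
wrist_force: [-1.8, -5.3, 1.7]
gripper_width: 0.124
gripper_force: 30.0
time_s: 19.5
tcp_pos: [0.634, -0.0418, 0.2716]
ee_rot: [[-0.076, -0.997, -0.005], [-0.997, 0.076, -0.001], [0.001, 0.005, -1.0]]
wrist_force: [-9.2, -2.6, 7.7]
gripper_width: 0.129
gripper_force: 30.0
time_s: 19.7
tcp_pos: [0.6341, -0.0419, 0.2715]
ee_rot: [[-0.075, -0.997, -0.009], [-0.997, 0.075, -0.001], [0.002, 0.009, -1.0]]
wrist_force: [-15.6, -0.2, 14.4]
gripper_width: 0.125
gripper_force: 30.0
```

Units first: shifts go in shares of 40 cm and turns go in shares of pi rad. So 0.0626 m is 0.1565, 0.0473 m is 0.1183.

```bash
python3 steer.py '[{"jaw": 0.05,"y": 0.011,"z": -0.007},{"jaw": 0.05,"y": 0.0278,"z": -0.0168},{"jaw": 0.05,"y": 0.045,"z": -0.0258},{"jaw": 0.05,"y": 0.063,"z": -0.0338},{"jaw": 0.05,"y": 0.081,"z": -0.0408},{"jaw": 0.05,"y": 0.0995,"z": -0.047},{"jaw": 0.05,"y": 0.1183,"z": -0.052},{"jaw": 0.05,"y": 0.1565,"z": -0.059}]'
python3 steer.py '[{"jaw": 0.05,"y": 0.0195,"z": -0.002},{"jaw": 0.05,"y": 0.0388,"z": -0.0033},{"jaw": 0.05,"y": 0.0583,"z": -0.0033},{"jaw": 0.05,"y": 0.0778,"z": -0.0023},{"jaw": 0.05,"y": 0.097,"z": -0.0003},{"jaw": 0.05,"y": 0.1163,"z": 0.0028},{"jaw": 0.05,"y": 0.1353,"z": 0.0065},{"jaw": 0.05,"y": 0.154,"z": 0.0115}]'
python3 steer.py '[{"jaw": 0.05,"y": 0.0185,"z": 0.006},{"jaw": 0.05,"y": 0.0368,"z": 0.013},{"jaw": 0.05,"y": 0.0545,"z": 0.0208},{"jaw": 0.05,"y": 0.072,"z": 0.0298},{"jaw": 0.05,"y": 0.0888,"z": 0.0395},{"jaw": 0.05,"y": 0.1053,"z": 0.05},{"jaw": 0.05,"y": 0.121,"z": 0.0613},{"jaw": 0.05,"y": 0.136,"z": 0.0735}]'
python3 steer.py '[{"jaw": 0.05,"y": 0.0145,"z": 0.013},{"jaw": 0.05,"y": 0.0285,"z": 0.0268},{"jaw": 0.05,"y": 0.0415,"z": 0.0413},{"jaw": 0.05,"y": 0.0538,"z": 0.0563},{"jaw": 0.05,"y": 0.065,"z": 0.072},{"jaw": 0.05,"y": 0.0758,"z": 0.0883},{"jaw": 0.05,"y": 0.0855,"z": 0.105},{"jaw": 0.05,"y": 0.0945,"z": 0.1223}]'
```

```text
time_s: 20.5
tcp_pos: [0.5784, -0.0372, 0.2935]
ee_rot: [[-0.076, -0.997, 0.007], [-0.997, 0.076, -0.001], [0.0, -0.007, -1.0]]
wrist_force: [2.1, -5.9, 1.3]
gripper_width: 0.123
gripper_force: 30.0
time_s: 21.3
tcp_pos: [0.5135, -0.0316, 0.2882]
ee_rot: [[-0.076, -0.997, 0.0], [-0.997, 0.076, 0.001], [-0.001, -0.0, -1.0]]
wrist_force: [0.9, -1.4, 0.4]
gripper_width: 0.126
gripper_force: 30.0
time_s: 22.1
tcp_pos: [0.4595, -0.0273, 0.2587]
ee_rot: [[-0.076, -0.997, 0.001], [-0.997, 0.076, 0.001], [-0.001, -0.001, -1.0]]
wrist_force: [0.5, 5.4, 1.5]
gripper_width: 0.122
gripper_force: 30.0
time_s: 22.9
tcp_pos: [0.422, -0.0247, 0.2099]
ee_rot: [[-0.076, -0.997, 0.001], [-0.997, 0.076, 0.001], [-0.001, -0.001, -1.0]]
wrist_force: [2.9, 5.1, 0.3]
gripper_width: 0.128
gripper_force: 30.0
```

To row units: 0.0144 m is 0.036, 0.013 m is 0.0325.

```bash
python3 steer.py '[{"jaw": 0.05,"y": 0.0055,"z": 0.0123},{"jaw": 0.05,"y": 0.0105,"z": 0.0243},{"jaw": 0.05,"y": 0.0138,"z": 0.0325},{"jaw": 0.05,"y": 0.015,"z": 0.036},{"jaw": 0.05,"y": 0.015,"z": 0.036}]'
python3 steer.py '[{"jaw": 0.05,"y": 0.0013,"z": 0.0038},{"jaw": 0.05,"y": 0.0013,"z": 0.0038}]'
```

```text
time_s: 23.4
tcp_pos: [0.4166, -0.0243, 0.1969]
ee_rot: [[-0.075, -0.997, 0.002], [-0.997, 0.075, 0.0], [-0.0, -0.002, -1.0]]
wrist_force: [-1.2, 5.3, 6.6]
gripper_width: 0.13
gripper_force: 30.0
time_s: 23.6
tcp_pos: [0.4166, -0.0243, 0.1969]
ee_rot: [[-0.074, -0.997, 0.004], [-0.997, 0.074, -0.0], [-0.0, -0.004, -1.0]]
wrist_force: [-3.4, 5.7, 13.8]
gripper_width: 0.124
gripper_force: 30.0
```

To row units: -0.145 m is -0.3625, -0.105 m is -0.2625.

```bash
python3 steer.py '[{"jaw": 0.6,"y": -0.0013,"z": -0.005},{"jaw": 0.6,"y": -0.0013,"z": -0.005},{"jaw": 0.6,"y": -0.0013,"z": -0.005},{"jaw": 0.6,"y": -0.0013,"z": -0.005},{"jaw": 0.6,"y": -0.0013,"z": -0.05},{"jaw": 0.6,"y": -0.0013,"z": -0.15},{"jaw": 0.6,"y": -0.0013,"z": -0.2625},{"jaw": 0.5,"y": -0.0013,"z": -0.3625}]'
python3 steer.py '[{"jaw": 0.4,"x": -0.0625,"y": -0.0775},{"jaw": 0.4,"x": -0.1375,"y": -0.175},{"jaw": 0.4,"x": -0.2125,"y": -0.2725},{"jaw": 0.4,"x": -0.2875,"y": -0.37},{"jaw": 0.4,"x": -0.3625,"y": -0.4675},{"jaw": 0.4,"x": -0.425,"y": -0.5425},{"jaw": 0.4,"x": -0.425,"y": -0.5425},{"jaw": 0.4,"x": -0.425,"y": -0.5425}]'
python3 - <<'E'
from station import r
from h import *
c=r.capture("wrist");cv2.imwrite("pics/w3.png",c["pixels"][:,:,::-1]);C=cloud(c);x,y,z=C[...,0],C[...,1],C[...,2]
X=(x-.487)*.997-(y-.055)*.0767-.075; Y=(x-.487)*.0767+(y-.055)*.997
m=(Y>.03)&(Y<.14)&(X>.055)&(X<.1)&(z>.25)&(z<.29)
print(m.sum(),rect(C[m][:,:2]),np.percentile(C[m][:,2],[50,95]))
m=(Y>-.13)&(Y<-.03)&(X<-.11)&(X>-.17)&(z>.16); print("right bar z",np.percentile(z[m],95) if m.sum() else None)
E
```

```text
time_s: 24.4
tcp_pos: [0.4156, -0.0251, 0.3409]
ee_rot: [[-0.076, -0.997, -0.001], [-0.997, 0.076, -0.001], [0.001, 0.001, -1.0]]
wrist_force: [1.1, -0.1, 0.2]
gripper_width: 0.557
gripper_force: 0.0
time_s: 25.2
tcp_pos: [0.6453, 0.1286, 0.337]
ee_rot: [[-0.075, -0.997, -0.004], [-0.997, 0.075, -0.002], [0.002, 0.004, -1.0]]
wrist_force: [0.5, -0.4, -0.3]
gripper_width: 0.4
gripper_force: 0.0
5130 (array([637.3, 125.5]), array([101.6,  28.1]), 85.1) [0.27269189 0.27614633]
right bar z 0.16665799080543572
```

View pics/w3.png

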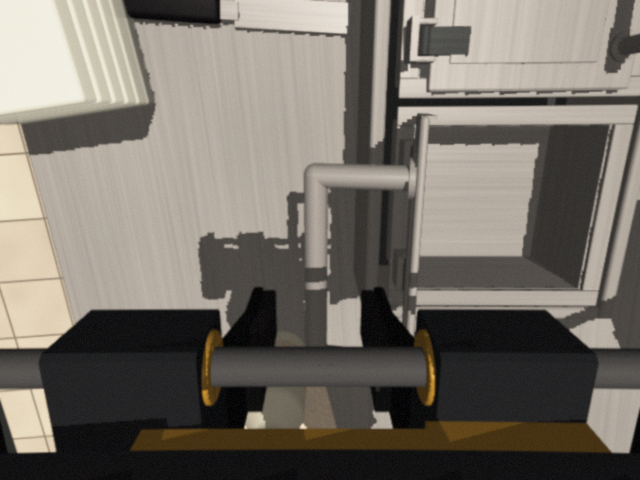

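The left bar (px 316,250) is centred between the fingers (265 to 372), and the lid's edge (418) is clear. I'll descend, grip, and lead it from 102° back to 45°.

To row units: 0.069 m is 0.1725, 0.062 m is 0.155.

```bash
python3 steer.py '[{"jaw": 0.4,"z": 0.05},{"jaw": 0.4,"z": 0.1125},{"jaw": 0.4,"z": 0.155},{"jaw": 0.4,"z": 0.1725},{"jaw": 0.05,"z": 0.1725},{"jaw": 0.05,"z": 0.1725},{"jaw": 0.05,"z": 0.1725},{"jaw": 0.05,"z": 0.1725}]'
python3 steer.py '[{"jaw": 0.05},{"jaw": 0.05}]'
```

```text
time_s: 26.05
tcp_pos: [0.6465, 0.1285, 0.2718]
ee_rot: [[-0.076, -0.997, 0.004], [-0.997, 0.076, 0.001], [-0.001, -0.004, -1.0]]
wrist_force: [-1.6, 0.1, 2.4]
gripper_width: 0.125
gripper_force: 30.2
time_s: 26.25
tcp_pos: [0.6464, 0.1285, 0.2717]
ee_rot: [[-0.076, -0.997, 0.004], [-0.997, 0.076, 0.0], [-0.001, -0.004, -1.0]]
wrist_force: [2.7, -0.3, 2.9]
gripper_width: 0.13
gripper_force: 30.0
```

To row units: 0.0582 m is 0.1455, 0.0505 m is 0.1263.

```bash
python3 steer.py '[{"jaw": 0.05,"y": 0.0168,"z": -0.0098},{"jaw": 0.05,"y": 0.034,"z": -0.0188},{"jaw": 0.05,"y": 0.052,"z": -0.0268},{"jaw": 0.05,"y": 0.07,"z": -0.0338},{"jaw": 0.05,"y": 0.0885,"z": -0.04},{"jaw": 0.05,"y": 0.1073,"z": -0.045},{"jaw": 0.05,"y": 0.1263,"z": -0.049},{"jaw": 0.05,"y": 0.1455,"z": -0.052}]'
python3 steer.py '[{"jaw": 0.05,"y": 0.0195,"z": -0.002},{"jaw": 0.05,"y": 0.0388,"z": -0.0033},{"jaw": 0.05,"y": 0.0583,"z": -0.0033},{"jaw": 0.05,"y": 0.0778,"z": -0.0023},{"jaw": 0.05,"y": 0.097,"z": -0.0003},{"jaw": 0.05,"y": 0.1163,"z": 0.0028},{"jaw": 0.05,"y": 0.1353,"z": 0.0065},{"jaw": 0.05,"y": 0.154,"z": 0.0115}]'
python3 steer.py '[{"jaw": 0.05,"y": 0.0185,"z": 0.006},{"jaw": 0.05,"y": 0.0368,"z": 0.013},{"jaw": 0.05,"y": 0.0545,"z": 0.0208},{"jaw": 0.05,"y": 0.0545,"z": 0.0208},{"jaw": 0.05,"y": 0.0545,"z": 0.0208}]'
cat > ang.py <<'E'
from station import r
from h import *
for n in("scene","top","wrist"):
    C=cloud(r.capture(n));x,y,z=C[...,0],C[...,1],C[...,2]
    X=(x-.487)*.997-(y-.055)*.0767-.075; Y=(x-.487)*.0767+(y-.055)*.997
    for s,lo,hi in(("L",.012,.16),("R",-.16,-.012)):
        m=(Y>lo)&(Y<hi)&(X<-.01)&(X>-.16)&(z>.13)&(z<.36)
        q=np.c_[-X[m],z[m]-.141]
        if len(q)<30: continue
        a=np.degrees(np.arctan2(q[:,1],q[:,0]));k=(np.hypot(*q.T)<.152)&(np.hypot(*q.T)>.06)
        h,e=np.histogram(a[k],np.arange(-10,120,2));i=h.argsort()[-3:][::-1];print(n,s,e[i]+1,h[i])
E
python3 ang.py
```

```text
time_s: 27.05
tcp_pos: [0.5917, 0.1327, 0.2937]
ee_rot: [[-0.076, -0.997, 0.013], [-0.997, 0.076, 0.001], [-0.002, -0.013, -1.0]]
wrist_force: [11.6, -3.7, 1.9]
gripper_width: 0.126
gripper_force: 30.0
time_s: 27.85
tcp_pos: [0.5308, 0.1376, 0.2918]
ee_rot: [[-0.075, -0.997, 0.016], [-0.997, 0.075, 0.002], [-0.003, -0.016, -1.0]]
wrist_force: [9.0, -4.3, 7.9]
gripper_width: 0.124
gripper_force: 30.0
time_s: 28.35
tcp_pos: [0.5072, 0.1395, 0.2823]
ee_rot: [[-0.074, -0.997, 0.011], [-0.997, 0.074, 0.002], [-0.003, -0.011, -1.0]]
wrist_force: [4.1, -2.3, 8.4]
gripper_width: 0.127
gripper_force: 30.0
scene L [47 45 49] [1065  371  342]
scene R [3 5 1] [231 129  82]
top L [47 45 49] [364 107  73]
top R [ 1  3 -1] [826 428 374]
wrist L [47 49 67] [16330  2060  1895]
wrist R [ 1  3 21] [8089 2700  553]
```

To row units: 0.0023 m is 0.0058, 0.0011 m is 0.0028.

```bash
python3 steer.py '[{"jaw": 0.05,"y": 0.0058,"z": 0.0028},{"jaw": 0.05,"y": 0.0058,"z": 0.0028}]'
python3 steer.py '[{"jaw": 0.35},{"jaw": 0.35},{"jaw": 0.35},{"jaw": 0.35},{"jaw": 0.35,"z": -0.05},{"jaw": 0.35,"z": -0.125},{"jaw": 0.35,"z": -0.2},{"jaw": 0.35,"z": -0.25}]'
python3 ang.py
python3 - <<'E'
from station import r
import cv2
for n in("top","scene"):cv2.imwrite(f"pics/{n}9.png",r.capture(n)["pixels"][:,:,::-1])
E
```

```text
time_s: 28.7
tcp_pos: [0.5058, 0.1396, 0.2817]
ee_rot: [[-0.074, -0.997, 0.013], [-0.997, 0.074, 0.002], [-0.003, -0.013, -1.0]]
wrist_force: [5.9, -3.2, 9.3]
gripper_width: 0.128
gripper_force: 30.0
time_s: 29.5
tcp_pos: [0.5016, 0.1394, 0.3787]
ee_rot: [[-0.075, -0.997, 0.0], [-0.997, 0.075, 0.0], [-0.0, -0.0, -1.0]]
wrist_force: [0.2, -0.1, 1.2]
gripper_width: 0.351
gripper_force: 0.0
scene L [47 45 49] [1072  742  191]
scene R [3 1 5] [524 388 148]
top L [47 45 -3] [302 226  51]
top R [ 1 -1  3] [862 396 368]
wrist L [47 45 67] [7184 5815  904]
wrist R [ 1  3 21] [6368 2388  627]
```

View pics/scene9.png

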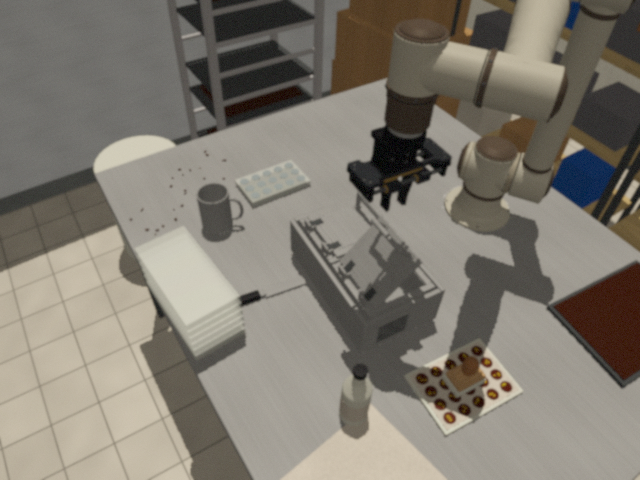

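View pics/top9.png

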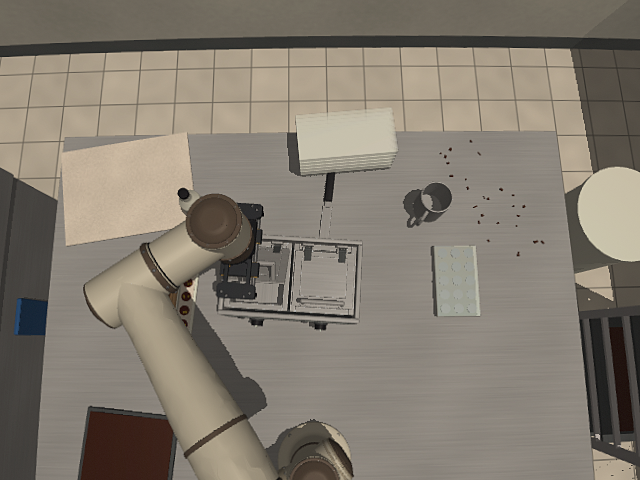

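Both views show the left lid standing at about 45° (scene 375,270) and the right lid shut (top 322,275). The pad is upright on the board (scene 465,373), the bystanders haven't moved, and the gripper is clear.

```bash
python3 -c "
from station import r;print(r.finish_job())"
```

```text
the job is handed in; nothing more can be done
None
```

The job is handed in, at about 30 s of the 72 s allowed: the press pad stands upright on the board, both lids were swung back to their stops, the free right lid is fully shut, the stiff left lid stands by itself at about 45°, and the bench items look unmoved in the final pictures.

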